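# Stopper the nail jar and check that it rocks free

## Robot

A 6-joint arm with a two-finger parallel gripper is mounted at the origin on the work surface. World frame = base frame: x ahead of the robot, y to its left, z up, the work surface at z = 0. Lengths are in m, angles in degrees, forces in N, time in s.
With the tool pointing down it reaches from about 0.25 to 0.725 m from the base axis. Payload 9.7 kg.
Tool frame: the origin (TCP) lies midway between the tips of the shut fingers; the grasp point (between the pads) lies 19 mm behind it (bot.pinch_z is the distance from the TCP to the grasp point, in m); z points along the fingers, y is the line along which they close (so a half turn about z gives the same grasp; the last joint's range is limited). The gripper opens to 85 mm and grips with 20 to 120 N. Pads are 22 mm wide; open, the fingers measure 114 mm over their backs; the gripper's body (76 mm by 85 mm) begins 54 mm behind the grasp point. The pads swing forward as they close: fully open they stand 13 mm farther back than shut.
Start: joints at [-70.76, 4.979, 10.078, 95.1, 0, 90], TCP at [0.181, -0.519, 0.231] pointing down, gripper open.
Joint ranges: [-179.16, 179.16], [-48.56, 103.87], [-65.8, 70.77], [-126.05, 130.52], [-82.76, 87.17], [-180, 180]. Speed limits (degrees/s): [127.2, 127.2, 147.25, 180, 180, 180].

## Interface

Orientations are given as [roll, pitch, yaw] about the fixed x, y, z axes, in that order (R = Rz(yaw) Ry(pitch) Rx(roll)).
In Python, from workcell import sensors, camera, ticket, bot gives the robot as it stands.
- The arm moves only by the shell command python3 -m handwheel 'ROWS' [FORCE]. ROWS is a JSON object of lists of equal length, an entry for each row: "gripper": the opening, from -1 (shut) to 1 (fully open); "slide": the shift along the tool's x, y, z in mm, a list of three; "yaw": the turn about the tool's z in rad. A call has 1 to 8 rows; each row shifts and turns the commanded pose from where the row before left it, along the tool's axes as they then stand; what a row does not reach is not made up. A row lasts 1/12 s, in which the tool goes at most 41.7 mm and 7.16 degrees, less where a joint would pass 70% of its speed; a pose out of reach is approached as far as the arm can. A call is refused whole if a number of a shift passes 41.7 or a number of a turn 0.125, either way. A call with a gripper value outside its range is refused whole. The fingers move at their own pace and stop on an object; FORCE is the grip in N (left out, the last holds). Time passes only in rows, so rows that do not move let the fingers close. It gives the time, the measured TCP pose, the force, the opening and the grip force at its end, in the units of the state.
- sensors.get_obs(): the state, without advancing time (a new reading comes with each control period).
- camera(name): name is "scene" or "top"; returns a dict with "img" (420x560x3 uint8, red, green, blue), "fx", "fy", "cx", "cy" (pixels), "R" (3x3) and "t" (3): a world point X has camera coordinates R X + t. Camera axes: x right, y down, z forward; pixel columns grow to the right and rows downward; lengths in m; the calibration is good to about 2 mm. A picture is of the moment at which its call begins. There is no depth.
- ticket.job_done(): hands the job in; it is judged then, once.
The state is a dict: "time": time; "q": joint angles; "qd": joint speeds; "joint_efforts": joint torques, N m; "ee_pos": TCP position; "tcp_rot": TCP orientation; "wrist_force": force on the tool from outside, world axes, zero at the start; "torque": the same for the moment, N m; "opening": finger opening in m; "grasp_force": force on a finger pad.
Only numpy, scipy, OpenCV 4.12 (cv2) and the standard library are available. Lean on these libraries where they do the work, as an engineer would, in place of code of your own. Each camera call takes 0.05 s, during which the arm holds its last target. There are 200 camera calls.

## Task

Close the wide-mouthed nail jar with the stopper that fits it: seat the larger wooden stopper fully home and upright in the jar's funnel mouth. Then, to prove that it has not jammed, rock it about 20 degrees to one side with its cone still inside the mouth, and leave it sitting fully home and upright again. Leave the smaller stopper where it stands.

Things in the scene. Friction and masses are not known exactly. Their poses are not given: they have to be found in the camera images.
- wide_stopper: Larger wooden stopper, loose, 0.1 to 0.17 kg, standing upright on its narrow end. From the bottom: flat foot 32 mm across, cone (half angle 40 degrees) widening to 76 mm across at 26 mm up, 3 mm collar, then a straight round knob 32 mm across from 29 to 68 mm up, the place to grip. Origin: centre of the foot's underside; z up along its axis.
- wide_jar: Wide-mouthed terracotta jar, fixed on a wooden disc 100 mm across, 18 mm high. Rim 110 mm above the table, 80 mm across outside, 68 mm inside, narrowing downward as a smooth funnel of 40 degree half angle that fits the larger stopper: once home, its foot is 21 mm below the rim (89 mm above the table) and its cone stands 5 mm proud. Origin: centre of the underside; z up, the axis of the mouth.
- narrow_stopper: Smaller stopper of the same wood and form, a bystander, loose and upright: foot 20 mm across, cone 47 mm across at 16 mm up, knob 20 mm across from 19 to 46 mm up. Origin at the centre of the foot's underside, z up.
- narrow_jar: Narrow-mouthed jar of the same ware, a bystander, fixed on the same 100 mm wooden foot: rim also 110 mm above the table but only 52 mm across outside and 40 mm inside, too small for the larger stopper. Origin at the centre of the underside, z up.

How it is judged (in metres and radians):
On the way, in this order (a step that is already met when the one before it is completed fails the run):
1. the larger stopper sits home and upright in the wide jar (z of wide_stopper in the frame of wide_jar below 0.096 m and horizontal distance between wide_stopper and wide_jar below 0.01 m and angle between wide_stopper's own z axis and vertical below 0.17 rad), for 0.2 s.
2. it is rocked more than 11 degrees to one side with the low edge of its foot still inside the mouth (angle between wide_stopper's own z axis and vertical above 0.2 rad and z of wide_stopper in the frame of wide_jar below 0.113 m and horizontal distance between wide_stopper and wide_jar below 0.03 m), for 0.1 s.
At the end, for the whole second after the job is handed in: The larger stopper rests still in the wide jar's mouth, its foot within 7 mm of the home depth, within 10 mm of the jar's axis and within about 10 degrees of upright; the smaller stopper is within 30 mm of where it began (all of step 1 and linear speed of wide_stopper below 0.02 m/s and distance of narrow_stopper from where it was at the start of the episode below 0.03 m); the robot touches nothing.
It fails at once if the smaller stopper is shifted more than 30 mm or tipped over (distance of narrow_stopper from where it was at the start of the episode above 0.03 m or angle between narrow_stopper's own z axis and vertical above 0.5 rad).
It also fails if it takes over 42 s, if anything falls off the work surface, if the arm or the gripper's body presses on something with over 40 N, if the wrist force passes 120 N, or if a joint passes its speed limit or range.

## Working session

There is one attempt and no reset: what is moved stays moved. The work goes in short steps, Python scripts to look and compute and a shell command to move; the robot and the scene stay as the last step left them, time stands still between calls to the robot, and variables do not carry over. Pictures are saved under pics/ and viewed, at most 10 in all, crops included, and the job is handed in when it is done.

```bash
mkdir -p pics; ls; python3 - <<'E'
from workcell import sensors, camera, bot
import cv2,json
for n in("scene","top"):
    c=camera(n); cv2.imwrite(f"pics/{n}0.png",c["img"][:,:,::-1]); print(n,c["fx"],c["fy"],c["cx"],c["cy"],c["R"],c["t"])
print(sensors.get_obs(), bot.pinch_z)
E
```

```text
pics
scene 451.9505190118227 451.9505190118227 279.4183061379044 214.30393819393868 [[-1.68623296e-01  9.85680498e-01  3.72684099e-04]
 [ 5.41967546e-01  9.30318016e-02 -8.35234257e-01]
 [-8.23308790e-01 -1.40637971e-01 -5.49894170e-01]] [ 0.07715831 -0.24048035  1.29151096]
top 458.5808958305788 458.5808958305788 279.15169655790925 215.72775685518977 [[ 0.00277733 -0.99997254  0.0068702 ]
 [-0.99326025 -0.00355462 -0.11585097]
 [ 0.11587221 -0.00650214 -0.99324285]] [-0.02067063  0.5273568   0.63008578]
{'time': 0.1, 'q': array([-7.07617068e+01,  5.00808382e+00,  1.00413891e+01,  9.50989274e+01,
       -3.99998707e-04,  8.99986258e+01]), 'qd': array([-0.00692223, -0.19708634,  0.04630933, -0.06674438,  0.12982282,
        0.03615509]), 'joint_efforts': array([-3.97707854e-04, -5.21562624e+01,  4.65652978e+01,  1.60284166e-02,
       -1.82923611e-05, -1.13010555e-05]), 'ee_pos': array([ 0.18116049, -0.51911076,  0.23067411]), 'tcp_rot': array([-1.79934378e+02,  3.98424520e-04,  1.92396679e+01]), 'wrist_force': array([ 0.13598689, -0.0039448 , -0.37162024]), 'torque': array([ 0.03096734, -0.02005494, -0.04813908]), 'grasp_force': 0.0, 'opening': 0.0853041313538391} 0.0187
```

View pics/scene0.png

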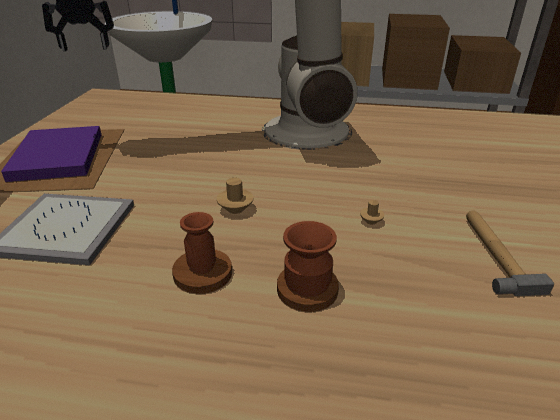

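View pics/top0.png

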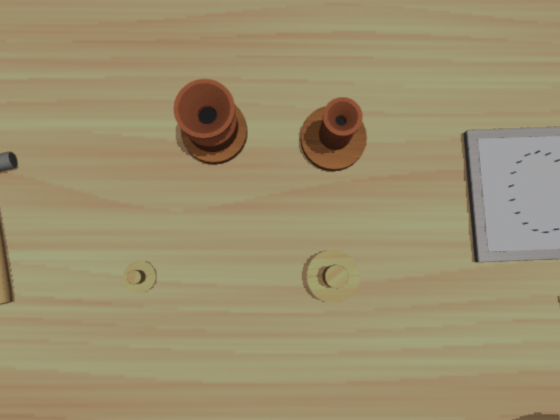

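The scene view shows the wide stopper (knob top near 234,182), the wide jar (rim near 310,239), the narrow jar (197,223) and the small stopper (373,205). In the top view the wide stopper's knob is near (336,276), the wide jar rim near (205,110) and the small stopper at (137,277). Next I'll zoom in for precise centres.

```bash
python3 - <<'E'
import cv2,numpy as np
s=cv2.imread("pics/scene0.png");t=cv2.imread("pics/top0.png")
def cr(im,x,y,w=80,h=60): return cv2.resize(im[y:y+h,x:x+w],(400,300),interpolation=cv2.INTER_CUBIC)
o=np.vstack([np.hstack([cr(s,200,170),cr(t,300,245)]),np.hstack([cr(s,270,215),cr(t,165,80,88,66)])])
o=cv2.convertScaleAbs(o,alpha=1.3)
cv2.imwrite("pics/crop0.png",o)
E
```

```text
(no output)
```

View pics/crop0.png

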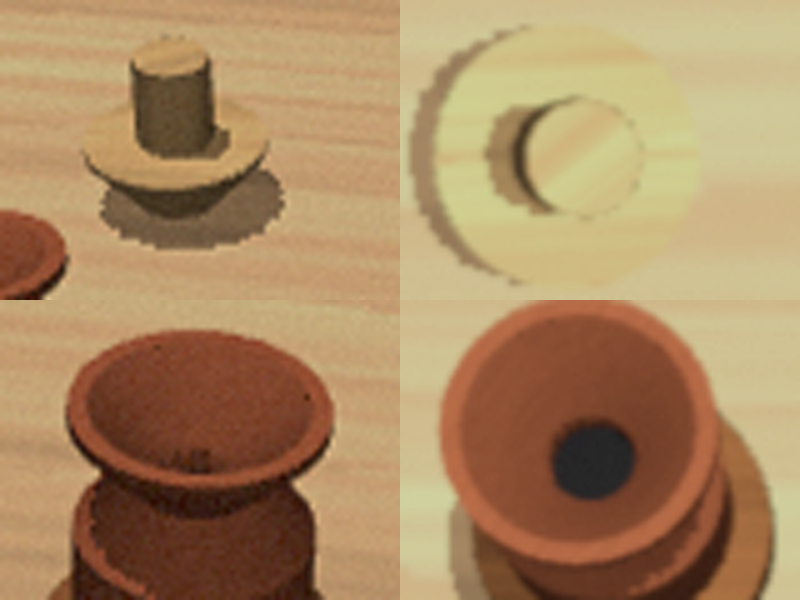

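The crop shows the knob-top ellipse centre at scene (233.8,180.8) and top (336.4,276.0). The wide rim centre is at scene (309.6,236) and top (204,108.2).

```bash
cat > h.py <<'E'
import numpy as np,cv2
from workcell import sensors,camera
def P(c): return np.array([[c["fx"],0,c["cx"]],[0,c["fy"],c["cy"]],[0,0,1]])@np.c_[c["R"],c["t"]]
def tri(s,t,ps,pt):
    X=cv2.triangulatePoints(P(s),P(t),np.array(ps,float).reshape(2,1),np.array(pt,float).reshape(2,1)); X=(X[:3]/X[3]).ravel()
    e=[np.round(proj(c,X)-p,1) for c,p in((s,ps),(t,pt))]
    return X.round(4),e
def proj(c,X):
    u=P(c)@np.r_[X,1]; return u[:2]/u[2]
def ray(c,p,z):
    d=c["R"].T@np.array([(p[0]-c["cx"])/c["fx"],(p[1]-c["cy"])/c["fy"],1]); o=-c["R"].T@c["t"]
    return (o+d*(z-o[2])/d[2]).round(4)
E
python3 - <<'E'
from h import *
s,t=camera("scene"),camera("top")
print("knob",tri(s,t,(233.8,180.8),(336.4,276.0)),ray(t,(336.4,276),.068),ray(s,(233.8,180.8),.068))
print("rim",tri(s,t,(309.6,236),(204,108.2)),ray(t,(204,108.2),.11),ray(s,(309.6,236),.11))
print("small",tri(s,t,(373,203),(134,277)),ray(t,(134,277),.046))
print("narrow",tri(s,t,(197.3,221.5),(342.5,117)))
# stopper collar centre check: width
for c,p,q,z in((t,(306.8,276),(359,276),.029),):print(np.linalg.norm(ray(c,p,z)-ray(c,q,z)),(ray(c,p,z)+ray(c,q,z))/2)
E
```

```text
knob (array([ 0.442 , -0.0954,  0.0685]), [array([-0.1, -0. ]), array([-0.2,  0. ])]) [ 0.442  -0.0957  0.068 ] [ 0.4412 -0.0954  0.068 ]
rim (array([0.6588, 0.08  , 0.1095]), [array([-0.2,  0. ]), array([-0.2,  0. ])]) [0.6587 0.0797 0.11  ] [0.6594 0.0803 0.11  ]
small (array([0.4396, 0.182 , 0.044 ]), [array([ 0.1, -0. ]), array([ 0.2, -0. ])]) [0.4396 0.1816 0.046 ]
narrow (array([ 0.6481, -0.0998,  0.1081]), [array([-0.7, -0.1]), array([-0.7,  0.2])])
0.07440026881671867 [ 0.4415 -0.0958  0.029 ]
```

The triangulated heights (68.5 and 109.5 mm) match the given sizes. The stopper is at (0.4415, -0.0955) and the jar at (0.659, 0.080). I'll square the yaw, then travel.

```bash
python3 -m handwheel '{"gripper":[1,1,1,1],"slide":[[0,0,0],[0,0,0],[0,0,0],[0,0,0]],"yaw":[0.112,0.112,0.112,0]}' 20
python3 -m handwheel '{"gripper":[1,1,1,1,1,1,1,1],"slide":[[17,-28,0],[17,-28,0],[17,-28,0],[17,-28,0],[17,-28,0],[17,-28,0],[17,-28,0],[17,-28,0]],"yaw":[0,0,0,0,0,0,0,0]}'
```

```text
time: 0.53
ee_pos: [0.1812, -0.5192, 0.2311]
tcp_rot: [-180.0, 0.0, -0.3]
wrist_force: [-0.5, 0.2, -0.7]
opening: 0.0853
grasp_force: 0.0
time: 1.2
ee_pos: [0.3177, -0.2939, 0.2313]
tcp_rot: [180.0, -0.0, 0.2]
wrist_force: [1.2, -0.7, 0.3]
opening: 0.0853
grasp_force: 0.0
```

```bash
python3 -m handwheel '{"gripper":[1,1,1,1,1,1,1,1],"slide":[[18,-28,0],[18,-28,0],[18,-28,0],[18,-28,0],[18,-28,0],[18,-28,0],[16,-30,0],[0,0,0]],"yaw":[0,0,0,0,0,0,0,0]}'
python3 -m handwheel '{"gripper":[1,1,1,1,1,1,1],"slide":[[0,0,25],[0,0,25],[0,0,25],[0,0,20],[0,0,10],[0,0,0],[0,0,0]],"yaw":[0,0,0,0,0,0,0]}'
python3 - <<'E'
from h import *
s,t=camera("scene"),camera("top")
o=np.hstack([cv2.resize(c["img"][y:y+150,x:x+130,::-1],(390,450)) for c,x,y in((s,170,80),(t,270,200))])
cv2.imwrite("pics/a.png",o); print(sensors.get_obs()["ee_pos"])
E
```

```text
time: 1.87
ee_pos: [0.4431, -0.0933, 0.2309]
tcp_rot: [-179.9, -0.0, 0.5]
wrist_force: [-0.2, -1.7, 0.9]
opening: 0.0857
grasp_force: 0.0
time: 2.45
ee_pos: [0.4413, -0.0974, 0.1268]
tcp_rot: [-180.0, 0.0, 0.1]
wrist_force: [0.6, -0.1, 1.2]
opening: 0.0856
grasp_force: 0.0
[ 0.44194092 -0.09759839  0.12777814]
```

View pics/a.png

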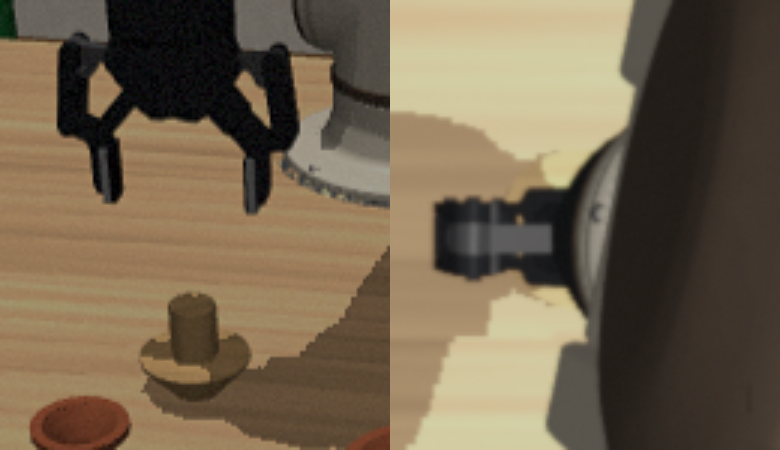

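The fingers (tips at crop 105,200 and 252,210) straddle the knob (192,300). I'll shift y by 1.5 mm, descend to TCP 0.035 and grip.

```bash
python3 -m handwheel '{"gripper":[1,1,1,1,1,1,1],"slide":[[0,-1.5,20],[0,0,20],[0,0,20],[0,0,16],[0,0,10],[0,0,6],[0,0,0]],"yaw":[0,0,0,0,0,0,0]}'
python3 -m handwheel '{"gripper":[0.3,-0.1,-0.5,-0.5,-0.5,-0.5,-0.5,-0.5],"slide":[[0,0,0],[0,0,0],[0,0,0],[0,0,0],[0,0,0],[0,0,0],[0,0,0],[0,0,0]],"yaw":[0,0,0,0,0,0,0,0]}' 30
```

```text
time: 3.13
ee_pos: [0.4413, -0.0958, 0.0341]
tcp_rot: [-180.0, 0.0, -0.0]
wrist_force: [-0.1, 0.7, 0.3]
opening: 0.0853
grasp_force: 0.0
time: 3.8
ee_pos: [0.4418, -0.0959, 0.035]
tcp_rot: [180.0, -0.1, -0.0]
wrist_force: [-0.7, 1.2, 5.5]
opening: 0.0308
grasp_force: 29.7
```

```bash
python3 -m handwheel '{"gripper":[-0.5,-0.5,-0.5,-0.5,-0.5,-0.5,-0.5,-0.5],"slide":[[0,0,-8],[0,0,-18],[0,0,-25],[0,0,-25],[0,0,-25],[0,0,-25],[0,0,-14],[0,0,0]],"yaw":[0,0,0,0,0,0,0,0]}'
python3 -m handwheel '{"gripper":[-0.5,-0.5,-0.5,-0.5,-0.5,-0.5,-0.5,-0.5],"slide":[[10,-8,0],[20,-16,0],[25,-20,0],[25,-20,0],[25,-20,0],[25,-20,0],[25,-20,0],[25,-20,0]],"yaw":[0,0,0,0,0,0,0,0]}'
python3 -m handwheel '{"gripper":[-0.5,-0.5,-0.5,-0.5,-0.5],"slide":[[20,-16,0],[12,-10,0],[5,-5.5,0],[0,0,0],[0,0,0]],"yaw":[0,0,0,0,0]}'
python3 - <<'E'
from h import *
s,t=camera("scene"),camera("top")
o=np.hstack([cv2.resize(c["img"][y:y+150,x:x+130,::-1],(390,450)) for c,x,y in((s,245,140),(t,140,40))])
cv2.imwrite("pics/b.png",o); print(sensors.get_obs()["ee_pos"])
E
```

```text
time: 4.47
ee_pos: [0.4424, -0.0961, 0.1777]
tcp_rot: [179.9, -0.3, -0.0]
wrist_force: [0.2, 0.1, -1.9]
opening: 0.031
grasp_force: 30.0
time: 5.13
ee_pos: [0.6221, 0.0289, 0.1721]
tcp_rot: [-179.0, 0.2, 2.2]
wrist_force: [0.0, 0.2, -0.2]
opening: 0.0313
grasp_force: 30.0
time: 5.55
ee_pos: [0.657, 0.0472, 0.1738]
tcp_rot: [-178.5, 0.1, 3.5]
wrist_force: [-0.4, -0.7, -1.7]
opening: 0.0311
grasp_force: 30.0
[0.65685949 0.04665659 0.17498858]
```

View pics/b.png

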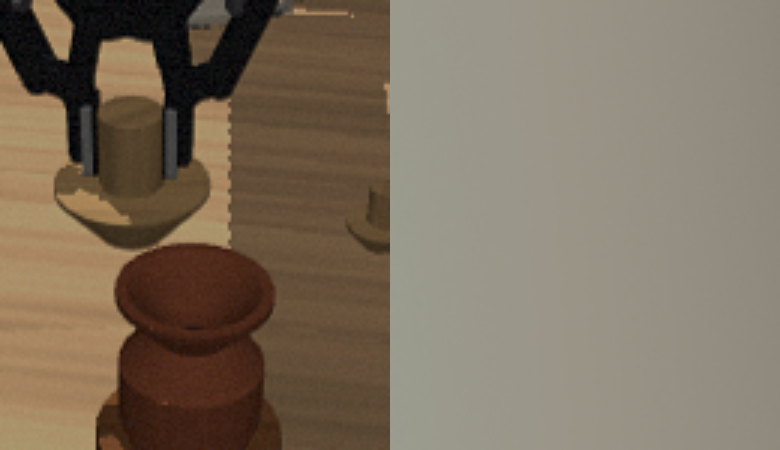

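The stopper is held upright in the pads, left of the jar in the scene view (stopper at crop 131, jar at 195). y is short by 33 mm and the orientation is slightly off, so I'll check the joints.

```bash
python3 - <<'E'
from h import *
o=sensors.get_obs();print(o["q"].round(2),o["tcp_rot"].round(2),o["qd"].round(2),o["time"])
E
```

```text
[  3.42  19.61  20.98  91.41   1.5  179.95] [-1.785e+02  4.000e-02  3.460e+00] [-0.26 -0.54  0.16  0.03  0.02 -0.11] 5.65
```

Joint 6 is at its limit: yaw 0 is not reachable here. I'll turn the tool to a world yaw of about 20° and check it.

```bash
python3 -m handwheel '{"gripper":[-0.5,-0.5,-0.5,-0.5,-0.5],"slide":[[0,0,0],[0,0,0],[0,0,0],[0,0,0],[0,0,0]],"yaw":[-0.1,-0.1,-0.1,0,0]}'
python3 - <<'E'
from h import *
from scipy.spatial.transform import Rotation as R
o=sensors.get_obs();print(o["q"].round(2),o["tcp_rot"].round(2),o["ee_pos"])
M=R.from_euler("xyz",o["tcp_rot"],degrees=True)
print("to jar, tool axes mm",M.inv().apply((np.array([.659,.080,.175])-o["ee_pos"])*1000))
E
```

```text
time: 6.07
ee_pos: [0.6571, 0.0466, 0.1756]
tcp_rot: [-178.6, -0.5, 20.5]
wrist_force: [0.2, -0.7, -1.6]
opening: 0.0314
grasp_force: 30.0
[  3.4   19.59  21.02  91.41   1.5  162.94] [-178.57   -0.46   20.46] [0.65712215 0.04655205 0.17564554]
to jar, tool axes mm [ 13.44565129 -30.65316698   1.51869834]
```

```bash
python3 -m handwheel '{"gripper":[-0.5,-0.5,-0.5,-0.5,-0.5,-0.5],"slide":[[3,-8,0],[5,-10,0],[3.5,-8,0],[2,-4.5,0],[0,0,0],[0,0,0]],"yaw":[0,0,0,0,0,0]}'
cat >> h.py <<'E'
from scipy.spatial.transform import Rotation as Ro
def st(tgt=(.659,.080,.124)):
    o=sensors.get_obs(); M=Ro.from_euler("xyz",o["tcp_rot"],degrees=True)
    print("q",o["q"].round(1),"rot",o["tcp_rot"].round(1),"ee",o["ee_pos"].round(4),"F",o["wrist_force"].round(1))
    print("foot",(o["ee_pos"]+M.apply([0,0,.035])).round(4),"tool mm to target",M.inv().apply((np.array(tgt)-o["ee_pos"])*1000).round(1))
E
python3 - <<'E'
from h import *
st()
s=camera("scene")
cv2.imwrite("pics/c.png",cv2.resize(s["img"][130:280,235:385,::-1],(600,600)))
E
```

```text
time: 6.57
ee_pos: [0.6593, 0.0809, 0.1759]
tcp_rot: [-178.6, -0.4, 20.7]
wrist_force: [-0.6, -0.1, -1.2]
opening: 0.0314
grasp_force: 30.0
q [  6.4  20.4  22.1  91.6   1.5 165.6] rot [-178.6   -0.4   20.7] ee [0.6593 0.0809 0.1759] F [-0.6 -0.1 -1.2]
foot [0.6593 0.0818 0.1409] tool mm to target [-1.   2.  51.8]
```

View pics/c.png

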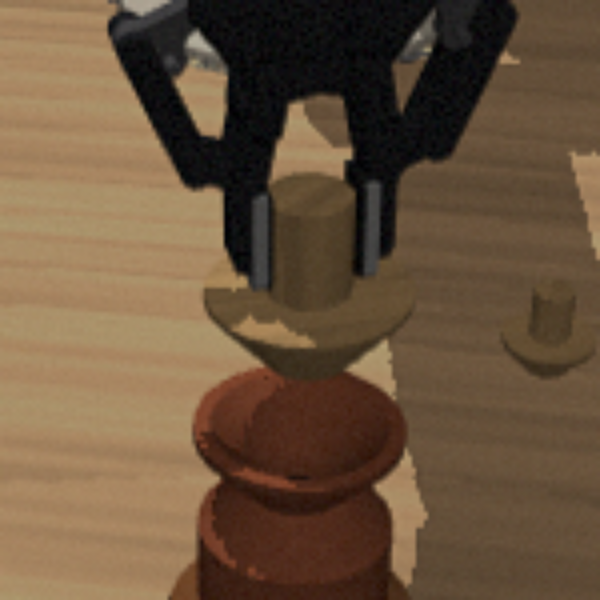

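The stopper (axis near 311) sits above the mouth (centre near 300,430), upright in the pads. Now lowering it in steps while watching the force.

```bash
python3 -m handwheel '{"gripper":[-0.5,-0.5,-0.5,-0.5,-0.5,-0.5],"slide":[[-0.5,1,8],[-0.5,1,12],[0,0,12],[0,0,10],[0,0,4],[0,0,0]],"yaw":[0,0,0,0,0,0]}'
python3 -m handwheel '{"gripper":[-0.5,-0.5,-0.5],"slide":[[0,0,3],[0,0,2],[0,0,0]],"yaw":[0,0,0]}'
python3 -c "
from h import *
st()"
```

```text
time: 7.12
ee_pos: [0.6584, 0.079, 0.1282]
tcp_rot: [-178.5, -0.3, 20.7]
wrist_force: [-1.1, -0.2, -1.4]
opening: 0.0309
grasp_force: 30.0
time: 7.37
ee_pos: [0.6593, 0.0794, 0.1252]
tcp_rot: [-178.6, -0.5, 20.7]
wrist_force: [1.2, 0.5, -1.9]
opening: 0.031
grasp_force: 30.0
q [  6.2  19.9  15.9  85.9   1.5 165.5] rot [-178.6   -0.5   20.7] ee [0.6593 0.0794 0.1252] F [ 1.2  0.5 -1.9]
foot [0.6592 0.0803 0.0902] tool mm to target [-0.1 -0.6  1.2]
```

```bash
python3 -m handwheel '{"gripper":[-0.5,-0.5,-0.5,-0.5],"slide":[[0,0,1],[0,0,1],[0,0,0],[0,0,0]],"yaw":[0,0,0,0]}'
python3 -m handwheel '{"gripper":[-0.1,0.1,0.1,0.1,0.1],"slide":[[0,0,0],[0,0,0],[0,0,0],[0,0,0],[0,0,0]],"yaw":[0,0,0,0,0]}'
python3 - <<'E'
from h import *
st()
s=camera("scene")
cv2.imwrite("pics/d.png",cv2.resize(s["img"][130:280,235:385,::-1],(600,600)))
E
```

```text
time: 7.7
ee_pos: [0.6594, 0.0797, 0.1245]
tcp_rot: [-178.6, -0.6, 20.7]
wrist_force: [-1.8, 1.0, 5.3]
opening: 0.0309
grasp_force: 30.6
time: 8.12
ee_pos: [0.659, 0.0793, 0.1228]
tcp_rot: [-178.6, -0.4, 20.7]
wrist_force: [-0.3, -0.4, -0.3]
opening: 0.0467
grasp_force: 0.0
q [  6.2  20.   15.7  85.7   1.5 165.5] rot [-178.6   -0.4   20.7] ee [0.659  0.0793 0.1228] F [-0.3 -0.4 -0.3]
foot [0.659  0.0802 0.0878] tool mm to target [ 0.2 -0.7 -1.2]
```

View pics/d.png

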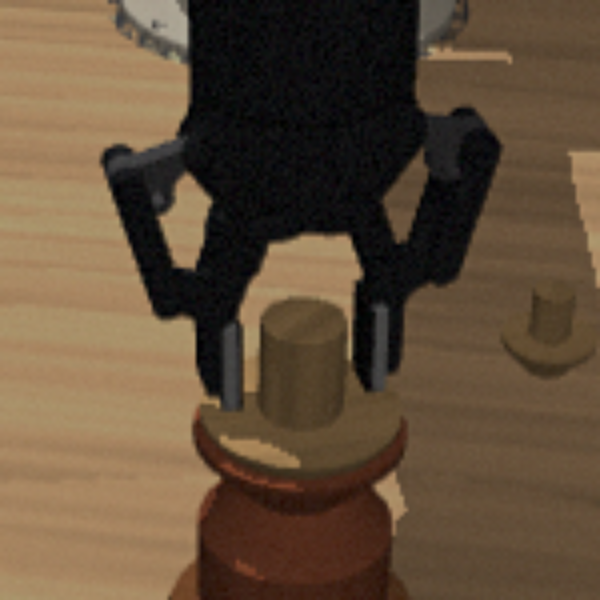

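The stopper is seated upright, fully in the mouth, and has been released for more than 0.2 s. I'll regrip lightly 3 mm higher and rock it toward tool -x. It pivots on the near rim, and 20° corresponds to about (-15.4, +9.3) mm at the pads.

```bash
python3 -m handwheel '{"gripper":[0.1,0.1,-0.2,-0.5,-0.5,-0.5,-0.5],"slide":[[0,0,-3],[0,0,0],[0,0,0],[0,0,0],[0,0,0],[0,0,0],[0,0,0]],"yaw":[0,0,0,0,0,0,0]}' 20
python3 -m handwheel '{"gripper":[-0.5,-0.5,-0.5,-0.5,-0.5],"slide":[[-2,0,-1.5],[-2,0,-1.5],[-2,0,-1.3],[-1.5,0,-1],[0,0,0]],"yaw":[0,0,0,0,0]}' 20
python3 -m handwheel '{"gripper":[-0.5,-0.5,-0.5,-0.5,-0.5],"slide":[[-2,0,-1.2],[-2,0,-1],[-2,0,-0.9],[-2,0,-0.9],[0,0,0]],"yaw":[0,0,0,0,0]}' 20
python3 - <<'E'
from h import *
st()
s=camera("scene")
cv2.imwrite("pics/e.png",cv2.resize(s["img"][130:280,235:385,::-1],(600,600)))
E
```

```text
time: 8.75
ee_pos: [0.6591, 0.0797, 0.1264]
tcp_rot: [-178.5, -0.5, 20.7]
wrist_force: [-2.2, 4.8, 5.1]
opening: 0.031
grasp_force: 20.0
time: 9.17
ee_pos: [0.6531, 0.0766, 0.1317]
tcp_rot: [-178.6, -0.6, 20.7]
wrist_force: [4.1, 2.8, 1.7]
opening: 0.0313
grasp_force: 20.0
time: 9.58
ee_pos: [0.6456, 0.0735, 0.1359]
tcp_rot: [-178.6, -0.6, 20.7]
wrist_force: [3.9, 2.5, 4.3]
opening: 0.0311
grasp_force: 19.9
q [  5.8  17.7  14.3  86.3   1.5 165.2] rot [-178.6   -0.6   20.7] ee [0.6456 0.0735 0.1359] F [3.9 2.5 4.3]
foot [0.6456 0.0744 0.1009] tool mm to target [14.7 -1.1 12.1]
```

View pics/e.png

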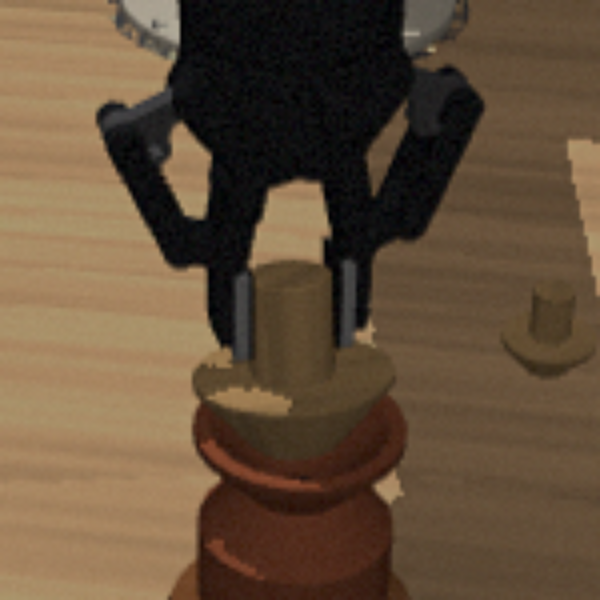

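The stopper leans away from the camera: its near cone flank is out of the mouth (cone visible 415–460), its knob top at (292,272). I'll estimate the tilt by comparing with the rim-pivot model.

```bash
python3 - <<'E'
from h import *
s=camera("scene"); d=np.array([np.cos(np.radians(20.7)),np.sin(np.radians(20.7))]); J=np.array([.659,.080,.089])
cp=lambda X:((proj(s,X)-[235,130]+.5)*4-.5)
for th in(0,10,14,18,20,22,25):
    a=np.radians(th)
    def W(r,z,phi=None,y=0):
        x,zz=r,z; u=(x+.034)*np.cos(a)-(zz-.021)*np.sin(a)-.034; w=(x+.034)*np.sin(a)+(zz-.021)*np.cos(a)+.021
        return J+np.array([*(d*u+np.array([-d[1],d[0]])*y),w])
    el=lambda r,z:np.array([cp(W(r*np.cos(p),z,y=r*np.sin(p))) for p in np.linspace(0,6.28,73)])
    k=el(.016,.068);c=el(.038,.029)
    f=el(.016,.029)
    print(th,"top",k.min(0).round(),k.max(0).round(),"knobfoot ymax",f[:,1].max().round(),"collar",c.min(0).round(),c.max(0).round(),"foot",W(0,0).round(4))
E
```

```text
0 top [260. 296.] [348. 344.] knobfoot ymax 433.0 collar [198. 351.] [402. 470.] foot [0.659 0.08  0.089]
10 top [254. 278.] [343. 312.] knobfoot ymax 411.0 collar [197. 350.] [402. 438.] foot [0.6619 0.0811 0.0952]
14 top [252. 272.] [340. 299.] knobfoot ymax 401.0 collar [196. 350.] [402. 424.] foot [0.6628 0.0814 0.0978]
18 top [250. 266.] [338. 288.] knobfoot ymax 392.0 collar [196. 350.] [401. 411.] foot [0.6635 0.0817 0.1005]
20 top [249. 264.] [336. 282.] knobfoot ymax 387.0 collar [196. 350.] [401. 404.] foot [0.6638 0.0818 0.1019]
22 top [248. 261.] [335. 277.] knobfoot ymax 383.0 collar [195. 350.] [401. 397.] foot [0.664  0.0819 0.1033]
25 top [246. 257.] [333. 269.] knobfoot ymax 376.0 collar [195. 349.] [400. 387.] foot [0.6643 0.082  0.1053]
```

The knob-top aspect says about 14°. I'll push further, with little lift, to about 20°.

```bash
python3 -m handwheel '{"gripper":[-0.5,-0.5,-0.5,-0.5,-0.5,-0.5],"slide":[[-1.5,0,0],[-1.5,0,0],[-1,0,0],[0,0,0],[0,0,0],[0,0,0]],"yaw":[0,0,0,0,0,0]}' 20
python3 - <<'E'
from h import *
st()
s=camera("scene")
cv2.imwrite("pics/f.png",cv2.resize(s["img"][130:280,235:385,::-1],(600,600)))
E
```

```text
time: 10.18
ee_pos: [0.6425, 0.0726, 0.1365]
tcp_rot: [-178.6, -0.7, 20.7]
wrist_force: [6.6, 4.7, 6.6]
opening: 0.0312
grasp_force: 20.0
q [  5.8  17.2  13.7  86.2   1.5 165.1] rot [-178.6   -0.7   20.7] ee [0.6425 0.0726 0.1365] F [6.6 4.7 6.6]
foot [0.6426 0.0735 0.1016] tool mm to target [17.9 -0.8 12.8]
```

View pics/f.png

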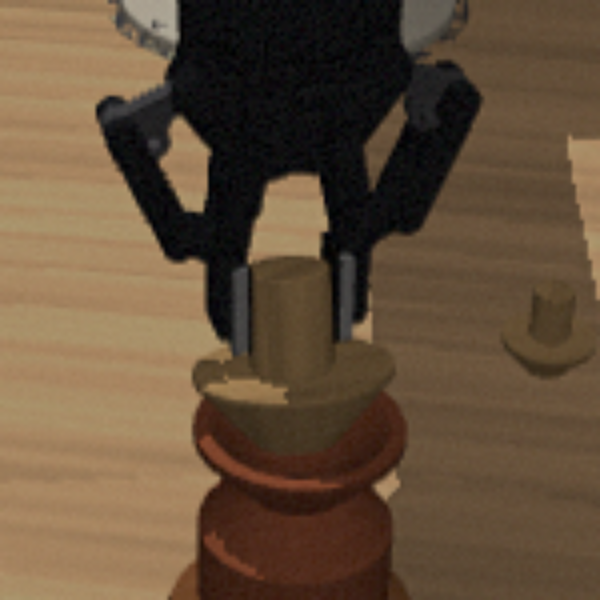

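The near collar edge (~405) and the narrowed knob top (257–280) give a tilt of about 18–20°, with the foot well inside the mouth. Now reversing the path to reseat the stopper.

```bash
python3 -m handwheel '{"gripper":[-0.5,-0.5,-0.5,-0.5,-0.5,-0.5,-0.5,-0.5],"slide":[[2,0,0],[2,0,0],[2,0,0.9],[2,0,0.9],[2,0,1],[2,0,1.2],[2,0,1.2],[2,0,1.3]],"yaw":[0,0,0,0,0,0,0,0]}' 20
python3 -m handwheel '{"gripper":[-0.5,-0.5,-0.5,-0.5,-0.5],"slide":[[2,0,1.4],[1.5,0,1.4],[0,0,1],[0,0,0],[0,0,0]],"yaw":[0,0,0,0,0]}' 20
python3 -m handwheel '{"gripper":[-0.1,0.1,0.2,0.2,0.2,0.2],"slide":[[0,0,0],[0,0,0],[0,0,0],[0,0,0],[0,0,0],[0,0,0]],"yaw":[0,0,0,0,0,0]}'
python3 - <<'E'
from h import *
st()
s=camera("scene")
cv2.imwrite("pics/g.png",cv2.resize(s["img"][130:280,235:385,::-1],(600,600)))
E
```

```text
time: 10.9
ee_pos: [0.6547, 0.0776, 0.1293]
tcp_rot: [-178.6, -0.3, 20.7]
wrist_force: [-14.1, -4.7, 16.9]
opening: 0.0315
grasp_force: 21.4
time: 11.32
ee_pos: [0.6583, 0.0788, 0.1288]
tcp_rot: [-178.6, -0.5, 20.7]
wrist_force: [-15.2, -3.7, 25.7]
opening: 0.0316
grasp_force: 22.7
time: 11.82
ee_pos: [0.659, 0.0794, 0.1245]
tcp_rot: [-178.5, -0.4, 20.7]
wrist_force: [0.2, 0.4, 0.3]
opening: 0.0513
grasp_force: 0.0
q [  6.2  20.   15.9  85.9   1.5 165.5] rot [-178.5   -0.4   20.7] ee [0.659  0.0794 0.1245] F [0.2 0.4 0.3]
foot [0.659  0.0803 0.0895] tool mm to target [ 0.2 -0.6  0.5]
```

View pics/g.png

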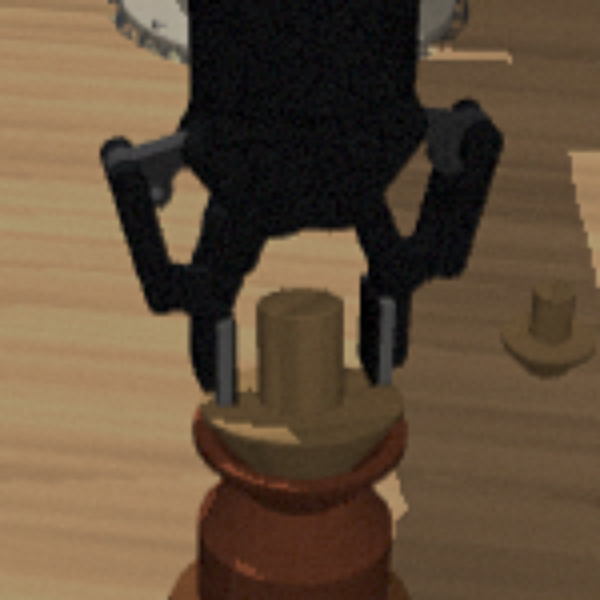

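The stopper is still leaning by about 8° (knob foot edge ~412, collar bottom ~445, against 433/470 at home), so it has hung up. I'll retract, shut the fingers, and press the raised +x side of the collar down.

```bash
python3 -m handwheel '{"gripper":[0.4,0.5,0.5,0.5,0.5,0.5,0.5,0.5],"slide":[[0,0,0],[0,0,0],[0,0,-4],[0,0,-10],[0,0,-15],[0,0,-15],[0,0,-14],[0,0,0]],"yaw":[0,0,0,0,0,0,0,0]}'
python3 -m handwheel '{"gripper":[0,-1,-1,-1,-1,-1,-1],"slide":[[6,0,0],[8,0,0],[8,0,0],[6,0,0],[2,0,0],[0,0,0],[0,0,0]],"yaw":[0,0,0,0,0,0,0]}'
cat >> h.py <<'E'
from scipy.optimize import differential_evolution
def fit(cam=None):
    s=cam or camera("scene"); g=cv2.GaussianBlur(cv2.cvtColor(s["img"],cv2.COLOR_RGB2LAB),(3,3),0)
    e=cv2.bitwise_or(*[cv2.Canny(g[:,:,i],25,60) for i in(0,1)]); D=np.minimum(cv2.distanceTransform(255-e,cv2.DIST_L2,5),4)
    p=np.linspace(0,2*np.pi,60); circ=lambda r,z,q=p:np.c_[r*np.cos(q),r*np.sin(q),0*q+z]
    K=P(s); K0=-s["R"].T@s["t"]
    def cost(v):
        M=Ro.from_rotvec([v[3],v[4],0]); o=np.array([.659,.080,.089])+v[:3]
        dirc=M.inv().apply(K0-o); a=np.arctan2(dirc[1],dirc[0]); f=a+np.linspace(-1.5,1.5,30)
        z=np.linspace(.034,.066,12); sd=np.vstack([np.c_[0*z+.016*np.cos(a+k),0*z+.016*np.sin(a+k),z] for k in(1.5,-1.5)])
        X=M.apply(np.vstack([circ(.016,.068),circ(.016,.029,f),circ(.038,.029,f),sd]))+o
        u=np.c_[X,np.ones(len(X))]@K.T; u=(u[:,:2]/u[:,2:]).astype(np.float32)
        return cv2.remap(D,u[:,0],u[:,1],cv2.INTER_LINEAR).mean()
    r=differential_evolution(cost,[(-.012,.012)]*2+[(-.004,.016)]+[(-.35,.35)]*2,seed=1,maxiter=150,popsize=12)
    print("offset mm",(r.x[:3]*1000).round(1),"tilt rotvec deg",np.degrees(r.x[3:]).round(1),"cost",round(r.fun,2))
E
python3 - <<'E'
from h import *
st(); fit()
E
```

```text
time: 12.53
ee_pos: [0.6602, 0.0778, 0.1873]
tcp_rot: [-178.6, -0.7, 20.7]
wrist_force: [0.5, 0.9, 0.7]
opening: 0.0639
grasp_force: 0.0
time: 13.12
ee_pos: [0.6871, 0.0884, 0.1827]
tcp_rot: [-178.5, -0.4, 20.7]
wrist_force: [0.4, -0.7, 0.9]
opening: 0.0001
grasp_force: 0.0
q [  6.7  25.   28.8  93.8   1.5 166. ] rot [-178.5   -0.4   20.7] ee [0.6871 0.0884 0.1827] F [ 0.4 -0.7  0.9]
foot [0.687  0.0893 0.1477] tool mm to target [-29.7  -0.6  58.5]
offset mm [8.2 1.9 9. ] tilt rotvec deg [ 2.5 -7.3] cost 0.58
```

The fit gives offset (+8, +2, +9) mm and a lean of 7.7° toward -x, so it rode up the +x side. Moving out 5 mm more and pressing the collar down there.

```bash
python3 -m handwheel '{"gripper":[-1,-1,-1,-1,-1,-1,-1],"slide":[[3,0,4],[2,0,12],[0,0,14],[0,0,10],[0,0,6],[0,0,3],[0,0,0]],"yaw":[0,0,0,0,0,0,0]}'
python3 -m handwheel '{"gripper":[-1,-1,-1,-1],"slide":[[0,0,2],[0,0,2],[0,0,2],[0,0,0]],"yaw":[0,0,0,0]}'
```

```text
time: 13.75
ee_pos: [0.6915, 0.0914, 0.1333]
tcp_rot: [-178.5, -0.4, 20.7]
wrist_force: [0.4, 0.3, 0.6]
opening: 0.0005
grasp_force: 0.0
time: 14.08
ee_pos: [0.6919, 0.0916, 0.1282]
tcp_rot: [-178.6, -0.5, 20.7]
wrist_force: [-0.2, -0.0, 0.8]
opening: 0.0
grasp_force: 0.2
```

```bash
python3 -c "
from h import *
st(); fit()"
```

```text
q [  6.9  25.   22.8  87.7   1.5 166.3] rot [-178.6   -0.5   20.7] ee [0.6919 0.0916 0.1282] F [-0.2 -0.   0.8]
foot [0.6919 0.0926 0.0932] tool mm to target [-35.   -0.6   4. ]
offset mm [11.9  8.3 -4. ] tilt rotvec deg [-12.  20.] cost 1.21
```

```bash
python3 -m handwheel '{"gripper":[-1,-1,-1,-1],"slide":[[0,0,1.5],[0,0,1.5],[0,0,0],[0,0,0]],"yaw":[0,0,0,0]}'
python3 -m handwheel '{"gripper":[-1,-1,-1,-1],"slide":[[0,0,1.5],[0,0,1.5],[0,0,0],[0,0,0]],"yaw":[0,0,0,0]}'
```

```text
time: 14.47
ee_pos: [0.6918, 0.0917, 0.1251]
tcp_rot: [-178.6, -0.4, 20.7]
wrist_force: [-0.2, -1.3, 0.2]
opening: 0.0001
grasp_force: 0.0
time: 14.8
ee_pos: [0.6918, 0.0918, 0.122]
tcp_rot: [-178.6, -0.4, 20.7]
wrist_force: [0.9, 1.1, 0.5]
opening: -0.0002
grasp_force: 0.0
```

```bash
python3 -m handwheel '{"gripper":[-1,-1,-1,-1],"slide":[[0,0,1],[0,0,1],[0,0,0],[0,0,0]],"yaw":[0,0,0,0]}'
python3 -m handwheel '{"gripper":[-1,-1,-1,-1],"slide":[[0,0,1],[0,0,1],[0,0,0],[0,0,0]],"yaw":[0,0,0,0]}'
```

```text
time: 15.13
ee_pos: [0.6918, 0.0918, 0.1202]
tcp_rot: [-178.6, -0.4, 20.7]
wrist_force: [-0.3, -0.7, -0.3]
opening: 0.0001
grasp_force: 0.0
time: 15.47
ee_pos: [0.6918, 0.0919, 0.1182]
tcp_rot: [-178.6, -0.4, 20.7]
wrist_force: [-0.6, -0.7, -0.0]
opening: 0.0002
grasp_force: 0.0
```

No contact at 0.118, so the stopper has probably dropped. I'll rise clear and measure again.

```bash
python3 -m handwheel '{"gripper":[-1,-1,-1,-1,-1,-1],"slide":[[0,0,-5],[0,0,-15],[0,0,-20],[0,0,-20],[0,0,-10],[0,0,0]],"yaw":[0,0,0,0,0,0]}'
python3 -c "
from h import *
c=camera('scene')
st(); fit(c)
im=cv2.imread('pics/d.png')
cv2.imwrite('pics/h.png',cv2.resize(c['img'][130:280,235:385,::-1],(600,600)))"
```

```text
time: 15.97
ee_pos: [0.6929, 0.0901, 0.1914]
tcp_rot: [-178.6, -0.7, 20.7]
wrist_force: [-0.6, -0.5, -0.3]
opening: -0.0
grasp_force: 0.0
q [  6.8  25.8  30.7  94.7   1.5 166.1] rot [-178.6   -0.6   20.7] ee [0.6926 0.0901 0.1893] F [-0.1  0.5 -0.5]
foot [0.6926 0.091  0.1543] tool mm to target [-35.6  -0.8  65. ]
offset mm [-2.   0.6 -0.3] tilt rotvec deg [1.1 0.4] cost 0.37
```

The fit now shows it home (offset -2, 0.6, -0.3 mm; tilt about 1°). I'll move the arm clear and confirm from both cameras.

```bash
python3 -m handwheel '{"gripper":[-1,-1,-1,-1,-1,-1,-1,-1],"slide":[[0,0,-15],[0,0,-20],[0,0,-20],[-20,15,0],[-25,25,0],[-25,30,0],[-25,30,0],[-25,30,0]],"yaw":[0,0,0,0,0,0,0,0]}'
python3 -m handwheel '{"gripper":[-1,-1,-1,-1,-1,-1,-1,-1],"slide":[[-25,30,0],[-25,30,0],[-25,30,0],[-25,30,0],[-15,15,0],[0,0,0],[0,0,0],[0,0,0]],"yaw":[0,0,0,0,0,0,0,0]}'
python3 -c "
from h import *
fit(); fit(camera('top')); st()"
```

```text
time: 16.68
ee_pos: [0.6245, -0.0765, 0.2372]
tcp_rot: [-178.5, -0.3, 20.7]
wrist_force: [-0.3, -0.9, -0.2]
opening: 0.0002
grasp_force: 0.0
time: 17.35
ee_pos: [0.5657, -0.2417, 0.2337]
tcp_rot: [-178.5, -0.4, 20.7]
wrist_force: [-0.1, 0.5, -0.1]
opening: -0.0001
grasp_force: 0.0
offset mm [-1.7 -0.2 -1.4] tilt rotvec deg [ 0.1 -0.6] cost 0.42
offset mm [11.9  5.  -0.5] tilt rotvec deg [  7.9 -18.4] cost 0.6
q [-23.7  15.2  22.1  97.6   1.3 135.5] rot [-178.5   -0.4   20.8] ee [ 0.5662 -0.241   0.2343] F [-0.5  0.6 -0.6]
foot [ 0.5661 -0.2401  0.1993] tool mm to target [ 199.8 -264.4  118.6]
```

The scene fit says home. The top-view fit used side lines and arcs that are not visible from above, so I'll redo it with only the collar and knob-top circles in a joint fit.

```bash
python3 - <<'E'
from h import *
p=np.linspace(0,2*np.pi,80); circ=lambda r,z:np.c_[r*np.cos(p),r*np.sin(p),0*p+z]
V=[]
for n in("scene","top"):
    s=camera(n); g=cv2.GaussianBlur(cv2.cvtColor(s["img"],cv2.COLOR_RGB2LAB),(3,3),0)
    e=cv2.bitwise_or(*[cv2.Canny(g[:,:,i],20,50) for i in(0,1)])
    V.append((P(s),np.minimum(cv2.distanceTransform(255-e,cv2.DIST_L2,5),4)))
def each(v):
    X=Ro.from_rotvec([v[3],v[4],0]).apply(np.vstack([circ(.016,.068),circ(.038,.029)]))+np.array([.659,.080,.089])+v[:3]; o=[]
    for K,D in V:
        u=np.c_[X,np.ones(len(X))]@K.T; u=(u[:,:2]/u[:,2:]).astype(np.float32); d=cv2.remap(D,u[:,0],u[:,1],1).ravel(); o+=[d[:80].mean(),d[80:].mean()]
    return np.round(o,2)
for sd in(1,2):
    r=differential_evolution(lambda v:each(v).sum(),[(-.012,.012)]*2+[(-.006,.016)]+[(-.35,.35)]*2,seed=sd)
    print((r.x[:3]*1000).round(1),np.degrees(r.x[3:]).round(1),each(r.x))
print("home",each([0,0,0,0,0]))
E
```

```text
[-0.8  0.2 -0. ] [-0.3  0.4] [0.56 0.93 1.31 1.52]
[-1.5  0.7  0.3] [0.4 1.1] [0.58 0.89 1.33 1.51]
home [0.55 0.97 1.4  1.53]
```

The joint fit from both views puts it home: within 2 mm of the axis, at home depth, and about 1° from upright.

```bash
python3 -c "
from workcell import ticket
print(ticket.job_done())"
```

```text
the job is handed in; nothing more can be done
None
```

I handed the job in with the larger stopper fully home and upright in the wide jar; no verdict came back. By camera measurement it was within 2 mm of the axis, at home depth and about 1° from upright. It had been rocked about 18–20°, then hung up about 8° off upright on its return and dropped home when I lowered the closed fingers beside it. I did not go near the smaller stopper, and the arm was clear.

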